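# Load the packing trough and press the treadle to close up the row

## Robot

A 6-joint arm with a two-finger parallel gripper is mounted at the origin on the work surface. World frame = base frame: x ahead of the robot, y to its left, z up, the work surface at z = 0. Lengths are in m, angles in rad, forces in N, time in s.
With the tool pointing down it reaches from about 0.3 to 0.75 m from the base axis. Payload 8.5 kg.
Tool frame: the origin (TCP) lies at the centre of the arm's flange, where the gripper is bolted on; the fingertips stand 166 mm ahead of it and the grasp point (between the pads) lies 147 mm ahead of it; z points along the fingers, y is the line along which they close (so a half turn about z gives the same grasp; the last joint's range is limited). The gripper opens to 88 mm and grips with 3 to 60 N. Pads are 18 mm wide; open, the fingers measure 123 mm over their backs; the gripper's body (75 mm by 187 mm) begins 45 mm behind the grasp point.
Start: joints at [1.039, 0.381, 1.297, -0, 1.464, -0.215], TCP at [0.171, 0.523, 0.405] pointing down, gripper open.
Joint ranges: [-3.11, 3.11], [-0.89, 2.33], [0.22, 2.48], [-1.42, 4.56], [0.17, 2.85], [-2.88, 2.88]. Speed limits (rad/s): [2.39, 2.39, 3.14, 3.14, 3.14, 3.14].

## Interface

Orientations are given as a unit quaternion [w, x, y, z].
In Python, from bench import arm gives the robot as it stands.
- The arm moves only by the shell command python3 -m handwheel 'ROWS' [FORCE]. ROWS is a JSON object of lists of equal length, an entry for each row: "linear": the shift along the tool's x, y, z as a fraction of full scale, a list of three; "rot": the turn, a rotation vector about the tool's x, y, z as a fraction of full scale, a list of three; "gripper": the opening, from -1 (shut) to 1 (fully open). A call has 1 to 8 rows; each row is the pose to reach, as a shift and turn from the pose commanded when the call began, along the tool's axes at that moment; what a row does not reach only later rows make up. Full scale, the value 1, is 200 mm for a shift and 90 degrees for a turn. A row lasts 1/8 s, in which the tool goes at most 62.5 mm and 10.7 degrees, less where a joint would pass 70% of its speed; a pose out of reach is approached as far as the arm can. A call with a number of a shift or a turn outside -1 to 1 is refused whole. A call with a gripper value outside its range is refused whole. The fingers move at their own pace and stop on an object; FORCE is the grip in N (left out, the last holds). Time passes only in rows, so rows that repeat a pose let the fingers close. It gives the time, the measured TCP pose, the force, the opening and the grip force at its end, in the units of the state.
- arm.read_state(): the state, without advancing time (a new reading comes with each control period).
- arm.grab_frame(name): name is "side" or "top"; returns a dict with "color" (480x640x3 uint8, red, green, blue), "mtx" (3x3 intrinsics, pixels), "pose" (4x4, takes a point from camera to world coordinates). Camera axes: x right, y up, looking along -z (the intrinsics and any distortion apply to the point x, -y, -z); pixel columns grow to the right and rows downward; lengths in m; the calibration is good to about 2 mm. A picture is of the moment at which its call begins. There is no depth.
- arm.close_job(): hands the job in; it is judged then, once.
Trained networks look in a picture, given as the dict that the camera call returned (one of the last four; its "shot" number tells which), for a name from the list of things; names that differ only in an ending like _2 or _b are one class to them, and where a whole thing is asked for, a point or a joint stands for the part that bears it (a point fixed in the world has none). Each returns a list of dicts, best first, with "conf" (0 to 1); they miss things now and then, are a little off and sometimes report something else, mostly with a low value. They report only what shows in the picture. A call takes as long as a camera call. They do not tell look-alikes from the thing itself.
- arm.find_in(label, picture): "xy" ([column, row] in pixels, amid what is visible of it).
The state is a dict: "t": time; "joint_pos": joint angles; "dq": joint speeds; "joint_torque": joint torques, N m; "position": TCP position; "eef_rot": TCP orientation; "force": force on the tool from outside, world axes, zero at the start; "torque": the same for the moment, N m; "gripper_width": finger opening in m; "grip_force": force on a finger pad.
Only numpy, scipy, OpenCV 4.12 (cv2) and the standard library are available. Lean on these libraries where they do the work, as an engineer would, in place of code of your own. Each camera call takes 0.05 s, during which the arm holds its last target. There are 200 camera calls.

## Task

Set the large carton and the round jar down gently, upright, in the metal packing trough, in the free space between the small carton already standing there and the pusher. Then press the treadle all the way down to its stop, so that the pusher closes the three up into one tight row against the end plate, and let the treadle come back up. Do not knock anything over or shift the sanitiser bottle, the thermometer or the telephone.

Things in the scene. Friction and masses are not known exactly. Their poses are not given: they have to be found in the camera images.
- fixture: Aluminium packing fixture fixed to the desk, may be turned about z. Origin on the desk under the trough's middle; x across the trough (away from the robot at yaw 0), y along it from pusher to end plate, z up. Behind the pusher a grey drive housing, 90 (x) x 120 (y) x 93 mm high, centred at y = -205 mm, with the treadle on its -x side.
- trough_floor (a point): Centre of the open-topped trough's floor, (0, 0, 10 mm) in the fixture's frame. Trough inside 62 mm wide (x -31 to 31 mm); 4 mm side walls rise to 55 mm above the desk. End plate's inner face at y = +133 mm (7 mm thick, 80 mm high); pusher's face at rest at y = -133 mm.
- pusher_face (a point): Middle of the pusher's front face, a steel plate 58 mm wide, 8 mm thick, 13 to 73 mm above the desk. At rest at y = -133 mm in the fixture's frame; the treadle drives it along +y, 20 mm per 0.1 rad, to y = -53 mm at the stop, and springs take it back. Then 186 mm are left to the end plate; the three items together are 184 mm long.
- treadle (a joint): Angle of the spring treadle: 0 is up (at rest), 0.40 rad is down on its stop; it springs back up when let go. Hinge axis along the fixture's y through treadle_hinge. Pressing at treadle_pad takes about 1.5 N at first, rising to about 5 N just before the stop, and up to 8 N more while the pusher is moving the items; at the stop it is rigid.
- treadle_hinge (a point): Middle of the treadle's hinge axis, at (-50, -205, 32 mm) in the fixture's frame.
- treadle_pad (a point): Where to press: top of the black rubber tread, 120 mm from the hinge, on the middle line. Treadle: dark steel plate 150 mm long (from hinge to the fixture's -x), 88 mm wide, sloping up 0.42 rad from the hinge when up, nearly level when down. Tread 78 mm wide, 65 to 145 mm from the hinge, its top 8 mm above the hinge's plane. The point moves with it: 46 mm down, 14 mm out to -x.
- large_carton: Loose brown cardboard carton with a pale label band, 54 (x) x 80 (y) x 100 mm high, about 0.2 kg, standing on the desk. Origin: centre of its underside. It fits the trough only with its 80 mm along the trough; grip it across the 54 mm, above the trough's walls.
- jar: Loose round white plastic jar, 54 mm diameter, 95 mm high, straight sided, about 0.18 kg, standing on the desk. Origin: centre of its underside.
- small_carton: Loose brown cardboard carton, 54 (x) x 50 (y) x 100 mm high, about 0.13 kg, already standing in the trough towards the end plate, 3 to 42 mm away from it. Origin: centre of its underside. It need not be handled.
- sanitiser: Bystander: white pump bottle, 68 mm diameter, 183 mm high. Origin: centre of its underside.
- thermometer: Bystander: white pistol-shaped thermometer lying on its side, 142 mm long, 118 mm wide, 34 mm high. Origin: on the desk under its barrel.
- telephone: Bystander: black desk telephone, 190 x 150 x 66 mm high. Origin: centre of its underside.
Things that resemble listed ones, but are neither listed nor needed, are in the scene too. Leave any green look-alike of the large_carton alone. Leave any red look-alike of the jar alone.

How it is judged:
By the outcome, as a careful person would: the job done as asked, in the order asked, and still so for the second after the job is handed in, with the robot touching nothing.
It also fails if it takes over 72 s, if anything falls off the work surface, if the arm or the gripper's body presses on something with over 40 N, if the wrist force passes 120 N, or if a joint passes its speed limit or range.

## Working session

There is one attempt and no reset: what is moved stays moved. The work goes in short steps, Python scripts to look and compute and a shell command to move; the robot and the scene stay as the last step left them, time stands still between calls to the robot, and variables do not carry over. Pictures are saved under pics/ and viewed, at most 11 in all, crops included, and the job is handed in when it is done.

```bash
mkdir -p pics
python3 - <<'E'
from bench import arm
import cv2,numpy as np
print(arm.read_state())
for n in("top","side"):
    p=arm.grab_frame(n); cv2.imwrite(f"pics/{n}0.png",p["color"][:,:,::-1]); print(n,p["mtx"].tolist(),np.round(p["pose"],4).tolist(),[k for k in p])
    for l in["fixture","large_carton","jar","small_carton","treadle_pad","treadle","treadle_hinge","pusher_face","trough_floor","sanitiser","thermometer","telephone"]:
        try: print(l,[(np.round(d["xy"]).tolist(),round(d["conf"],2)) for d in arm.find_in(l,p)])
        except Exception as e: print(l,e)
E
```

```text
{'t': 0.0, 'joint_pos': array([ 1.03871349e+00,  3.81230057e-01,  1.29822877e+00, -3.11200488e-05,
        1.46359739e+00, -2.15344646e-01]), 'dq': array([ 0.00036462, -0.00023224,  0.00045338,  0.00056499, -0.0008647 ,
        0.00025864]), 'joint_torque': array([ 5.72327508e-05, -4.37941289e+01, -2.24557686e+01,  7.13530881e-02,
        3.52825981e-02, -1.18479661e-04]), 'position': array([0.17132045, 0.52260566, 0.40413009]), 'eef_rot': array([-2.52754053e-04,  1.57706226e-01,  9.87485803e-01, -6.86921028e-04]), 'force': array([0.04769608, 0.60682555, 0.54302612]), 'torque': array([0.02602489, 0.04007401, 0.00168348]), 'grip_force': 0.0, 'gripper_width': 0.08805774180241811}
top [[533.5247190439463, 0.0, 326.74365415140073], [0.0, 533.5247190439463, 233.23203333574352], [0.0, 0.0, 1.0]] [[-0.0113, 0.9979, -0.0637, 0.4011], [-0.9999, -0.0108, 0.009, -0.0475], [0.0082, 0.0638, 0.9979, 1.4617], [0.0, 0.0, 0.0, 1.0]] ['color', 'mtx', 'pose', 'shot']
fixture [([348.0, 201.0], 0.71)]
large_carton [([201.0, 303.0], 0.97), ([203.0, 252.0], 0.75), ([348.0, 198.0], 0.25)]
jar [([263.0, 255.
[... 422 characters left out ...]
6.61627384504794], [0.0, 550.0403612819772, 222.39468274248566], [0.0, 0.0, 1.0]] [[0.9989, 0.0203, -0.0427, 0.4295], [-0.0434, 0.7523, -0.6574, -0.8956], [0.0188, 0.6586, 0.7523, 1.0561], [0.0, 0.0, 0.0, 1.0]] ['color', 'mtx', 'pose', 'shot']
fixture [([351.0, 266.0], 0.98)]
large_carton [([299.0, 145.0], 0.83), ([246.0, 142.0], 0.83), ([366.0, 102.0], 0.24)]
jar [([296.0, 187.0], 0.78), ([258.0, 197.0], 0.59)]
small_carton [([372.0, 178.0], 0.64)]
treadle_pad [([313.0, 265.0], 0.65)]
treadle [([310.0, 266.0], 0.65)]
treadle_hinge [([311.0, 262.0], 0.88)]
pusher_face []
trough_floor [([351.0, 269.0], 0.98)]
sanitiser []
thermometer [([298.0, 119.0], 0.76)]
telephone [([396.0, 432.0], 0.69)]
```

View pics/top0.png

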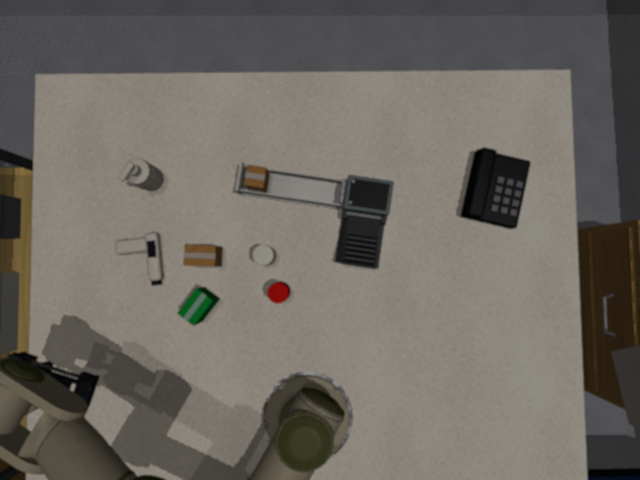

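View pics/side0.png

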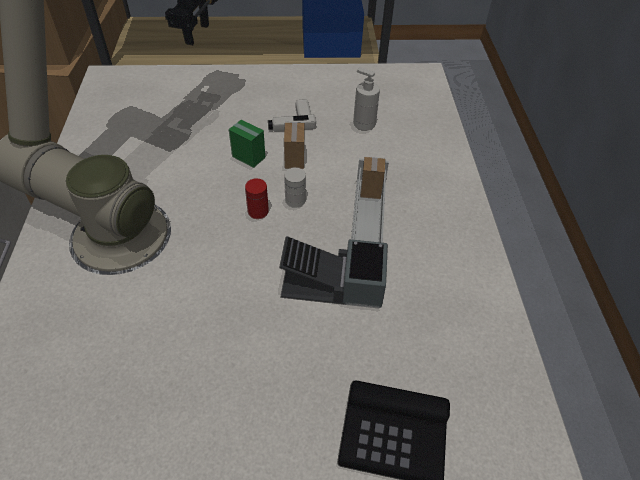

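The top view shows the brown carton at (203,255), the white jar at (263,255), the trough running (238,178)–(343,195), the housing at (368,195) and the treadle at (360,240). The green and red look-alikes are at (198,305) and (278,292). Next I'll zoom in on the fixture and fit silhouettes to the carton and jar.

```bash
cat > h.py <<'E'
import numpy as np,cv2
from scipy.optimize import minimize,least_squares
def proj(f,P):
    P=np.atleast_2d(P); T=np.linalg.inv(f["pose"]); c=P@T[:3,:3].T+T[:3,3]
    k=f["mtx"]; return np.c_[k[0,0]*c[:,0]/-c[:,2]+k[0,2], k[1,1]*-c[:,1]/-c[:,2]+k[1,2]]
def ray(f,uv,z):
    k=f["mtx"]; d=f["pose"][:3,:3]@np.array([(uv[0]-k[0,2])/k[0,0],-(uv[1]-k[1,2])/k[1,1],-1]); o=f["pose"][:3,3]
    return o+d*(z-o[2])/d[2]
def box(x,y,a,sx,sy,h,z0=0):
    q=np.array([[i*sx/2,j*sy/2] for i in(-1,1) for j in(-1,1)]); c,s=np.cos(a),np.sin(a)
    q=q@np.array([[c,s],[-s,c]])+[x,y]
    return np.array([[*p,z] for p in q for z in(z0,z0+h)])
def cyl(x,y,r,h,z0=0):
    t=np.linspace(0,2*np.pi,24,endpoint=False)
    return np.array([[x+r*np.cos(i),y+r*np.sin(i),z] for i in t for z in(z0,z0+h)])
S=4
def hullmask(uv,off,shape):
    m=np.zeros(shape,np.uint8); h=cv2.convexHull(((uv-off+.5)*S*16).astype(np.int32).reshape(-1,1,2)); cv2.fillConvexPoly(m,h,255,shift=4); return m
def blobmask(f,xy,win,fn):
    x,y=np.round(xy).astype(int); off=np.array([x-win,y-win]); c=f["color"][max(0,y-win):y+win,max(0,x-win):x+win]
    c=cv2.resize(c,None,fx=S,fy=S,interpolation=cv2.INTER_LINEAR)
    m=fn(c).astype(np.uint8)*255
    n,l,st,ce=cv2.connectedComponentsWithStats(m); i=1+np.argmax(st[1:,4])
    cs,_=cv2.findContours((l==i).astype(np.uint8),0,1); h=cv2.convexHull(np.vstack(cs)); o=np.zeros_like(m); cv2.fillConvexPoly(o,h,255)
    return off,o
def fit(views,model,x0,step):
    def cost(p):
        t=0
        for f,off,m in views:
            r=hullmask(proj(f,model(p)),off,m.shape); t+=1-np.sum(r&m>0)/np.sum(r|m>0)
        return t
    x0=np.array(x0); sim=np.vstack([x0]+[x0+np.eye(len(x0))[i]*step[i] for i in range(len(x0))])
    r=minimize(cost,x0,method="Nelder-Mead",options=dict(initial_simplex=sim,maxiter=300)); return r.x,r.fun
brown=lambda c:(c[...,0].astype(int)-c[...,2]>35)
E
cat > look.py <<'E'
from h import *
from bench import arm
F={n:arm.grab_frame(n) for n in("top","side")}
t,s=F["top"],F["side"]
import pickle; pickle.dump(F,open("F.pkl","wb"))
v=[(t,*blobmask(t,(203,255),28,brown)),(s,*blobmask(s,(295,145),30,brown))]
x0=ray(t,(203,255),.07)
for a in(-.2,.2): print("carton",fit(v,lambda p:box(*p,.054,.080,.1),[x0[0],x0[1],a],[.01,.01,.1]))
v=[(t,*blobmask(t,(256,178),20,brown)),(s,*blobmask(s,(373,177),28,brown))]
x0=ray(t,(256,178),.1)
print("small (hull, top only valid)",fit(v[:1],lambda p:box(*p,.054,.050,.1,.01),[x0[0],x0[1],-.1],[.01,.01,.1]))
wh=lambda c:(c.max(-1).astype(int)-c.min(-1)<14)&(c.max(-1)>60)
x0=ray(t,(263,255),.09)
for n,f,p,w in(("t",t,(263,255),20),("s",s,(295,187),28)):
    off,m=blobmask(f,p,w,wh); cv2.imwrite(f"pics/m{n}.png",m); print(m.mean()/255)
v=[(t,*blobmask(t,(263,255),20,wh)),(s,*blobmask(s,(295,187),28,wh))]
print("jar",fit(v,lambda p:cyl(*p,.027,.095),x0[:2],[.01,.01]))
a=cv2.resize(t["color"][145:275,225:400],None,fx=4,fy=4,interpolation=cv2.INTER_CUBIC); cv2.imwrite("pics/ct.png",a[:,:,::-1])
a=cv2.resize(s["color"][150:310,270:400],None,fx=3.75,fy=3.75,interpolation=cv2.INTER_CUBIC); cv2.imwrite("pics/cs.png",a[:,:,::-1])
E
python3 look.py
```

```text
carton (array([ 0.43786096,  0.27227092, -0.02601931]), np.float64(1.5607191413311736))
carton (array([ 0.43853302,  0.28015566, -0.01995376]), np.float64(1.5620579327523345))
small (hull, top only valid) (array([ 0.60282131,  0.12780217, -0.13769423]), np.float64(0.6104003301692118))
0.20890625
0.9981863839285715
jar (array([0.43334986, 0.10149201]), np.float64(0.9560084870645277))
```

View pics/ct.png

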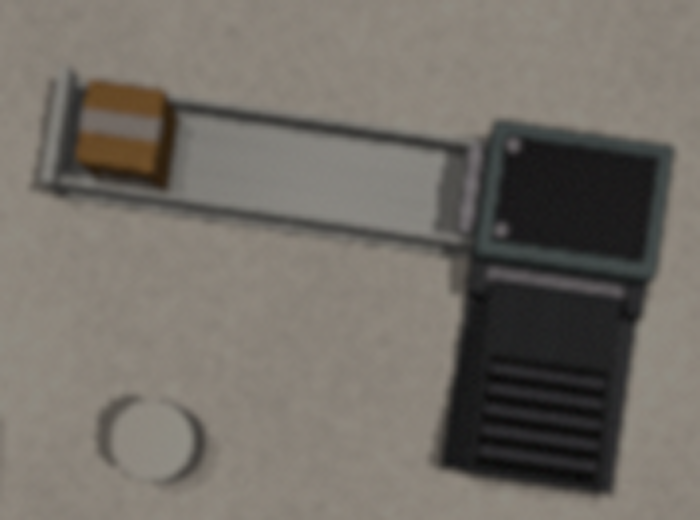

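View pics/cs.png

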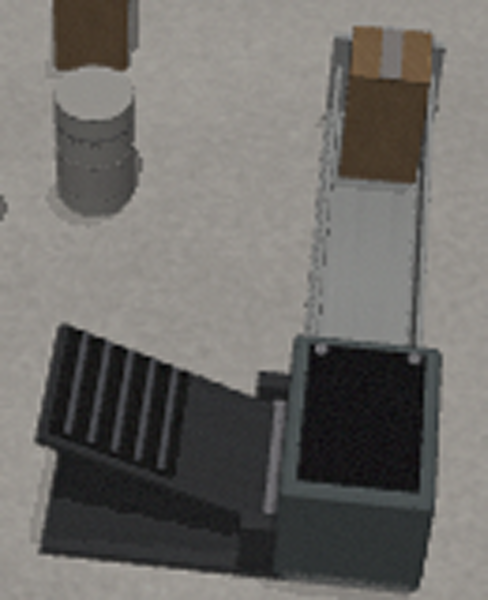

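```bash
cat > f.py <<'E'
from h import *
import pickle
F=pickle.load(open("F.pkl","rb")); t,s=F["top"],F["side"]
T=lambda u,v:(225+(u+.5)/4-.5,145+(v+.5)/4-.5); Sd=lambda u,v:(270+(u+.5)/3.75-.5,150+(v+.5)/3.75-.5)
# fixture-frame points: housing top corners, y-: -265, y+: -145 ; x +-45
H={(1,1):(T(493,121),Sd(438,350)),}
obs=[(t,T(493,122),(45,-145,93)),(t,T(672,147),(45,-265,93)),(t,T(655,278),(-45,-265,93)),(t,T(475,258),(-45,-145,93)),
(s,Sd(297,336),(-45,-145,93)),(s,Sd(442,350),(45,-145,93)),(s,Sd(431,507),(45,-265,93)),(s,Sd(278,490),(-45,-265,93)),
(t,T(477,148),(35,-140,55)),(t,T(45,188),(-35,140,55))][:8]
def W(p,q):
    c,n=np.cos(p[2]),np.sin(p[2]); q=np.array(q)/1000
    return np.array([p[0]+c*q[0]-n*q[1],p[1]+n*q[0]+c*q[1],q[2]])
def res(p,o): return np.concatenate([proj(f,W(p,q))[0]-uv for f,uv,q in o])
for o in(obs[:4],obs[4:],obs):
    r=least_squares(res,[.58,.03,-.14],args=(o,)); print(r.x,np.round(r.fun,1))
p=r.x
for n,q in dict(endtop=(35,140,80),endbot=(-35,140,80),wallL=(-35,-133,55),wallR=(35,-133,55),floorfar=(0,133,10),pad=(-50-120*np.cos(.42)-8*-np.sin(.42)*0,-205,32+120*np.sin(.42)+8*np.cos(.42))).items():
    a,b=proj(t,W(p,q))[0],proj(s,W(p,q))[0]; print(n,((a-[225,145])*4).round(),((b-[270,150])*3.75).round())
for f,xy,w in((t,(203,255),28),(s,(295,145),30),(t,(263,255),20)):
    x,y=xy; c=f["color"]; print(c[y,x],c[y,x-14],c[y+14,x],c[y-5,x-w+1]); 
off,m=blobmask(t,(203,255),28,brown); ys,xs=np.nonzero(m); print(xs.min()/4+off[0],xs.max()/4+off[0],ys.min()/4+off[1],ys.max()/4+off[1])
print(proj(t,box(.438,.272,0,.054,.08,.1)))
a=np.hstack([cv2.resize(f["color"][y-30:y+30,x-30:x+30],None,fx=6.5,fy=6.5,interpolation=cv2.INTER_CUBIC) for f,(x,y) in((t,(203,255)),(s,(295,145)))]); cv2.imwrite("pics/cart.png",a[:,:,::-1])
E
python3 f.py
```

```text
[ 0.6149656   0.03532728 -0.13930501] [-0.7 -0.3  0.6 -0.6  0.6  0.9 -0.5 -0. ]
[ 0.62369773  0.03219423 -0.17440202] [-0.5 -1.3  0.4 -0.6  0.8  1.  -0.7  0.6]
[ 0.61978624  0.03375866 -0.15828633] [ 0.1 -1.1  1.2 -0.5  0.6  0.9 -0.4 -0.9 -1.3 -1.5 -0.3 -1.2  0.9  0.4
 -0.6  0.5]
endtop [57. 71.] [435.  41.]
endbot [ 40. 176.] [335.  32.]
wallL [454. 242.] [305. 355.]
wallR [469. 138.] [417. 366.]
floorfar [ 75. 142.] [376. 115.]
pad [538. 443.] [ 90. 392.]
[114 106 100] [112 105  98] [138 131 121] [137 130 121]
[67 55 40] [151 149 144] [71 57 43] [151 147 143]
[142 138 129] [107 101  94] [138 132 123] [140 133 123]
184.5 216.75 244.75 253.0
[[219.93934022 264.84031211]
 [212.40941571 264.65794437]
 [190.57719713 265.1719875 ]
 [180.88291867 265.01392712]
 [219.96719029 245.07754976]
 [212.45833689 243.44599871]
 [190.67422268 245.39874563]
 [181.01157551 243.78990803]]
```

View pics/cart.png

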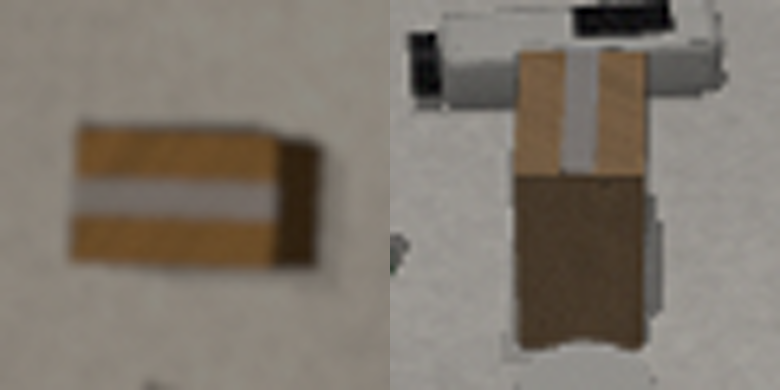

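```bash
cat > g.py <<'E'
from h import *
import pickle
F=pickle.load(open("F.pkl","rb")); t,s=F["top"],F["side"]
brown=lambda c:((c[...,0].astype(float)-c[...,2])>.27*c[...,0])
def bm(f,xy,w,hh):
    off,m=None,None; x,y=xy; off=np.array([x-w,y-hh]); c=cv2.resize(f["color"][y-hh:y+hh,x-w:x+w],None,fx=S,fy=S)
    m=brown(c).astype(np.uint8); cs,_=cv2.findContours(m,0,1); cs=[k for k in cs if cv2.contourArea(k)>60]; h=cv2.convexHull(np.vstack(cs)); o=np.zeros_like(m); cv2.fillConvexPoly(o,h,255); return f,off,o
x0=ray(t,(203,255),.07)
vs=[bm(t,(203,255),28,22),bm(s,(295,145),16,30)]
for v in(vs[:1],vs): print("carton",fit(v,lambda p:box(*p,.054,.080,.1),[x0[0],x0[1],0],[.01,.01,.1]))
v=[bm(t,(257,178),18,18),bm(s,(373,178),18,24)]; x0=ray(t,(256,178),.1)
for a in(v[:1],v):print("small",fit(a,lambda p:box(*p,.054,.050,.1,.01),[x0[0],x0[1],-.15],[.01,.01,.05]))
# edges
G={}
for n,f in F.items():
    g=cv2.GaussianBlur(cv2.cvtColor(f["color"],cv2.COLOR_RGB2GRAY).astype(np.float32),(0,0),.7); G[n]=np.sqrt(cv2.Sobel(g,5,1,0)**2+cv2.Sobel(g,5,0,1)**2)
def W(p,q):
    c,n=np.cos(p[2]),np.sin(p[2]); q=np.atleast_2d(q)/1000
    return np.c_[p[0]+c*q[:,0]-n*q[:,1],p[1]+n*q[:,0]+c*q[:,1],q[:,2]]
L=lambda a,b,n=60:np.linspace(a,b,n)
hs=[L((45,-145,93),(45,-265,93)),L((-45,-145,93),(-45,-265,93)),L((45,-265,93),(-45,-265,93))]
ED={"top":np.vstack(hs+[L((45,-145,93),(-45,-145,93)),L((-35,-120,55),(-35,130,55),120),L((35,-120,55),(35,130,55),120),L((-35,140,80),(35,140,80),60)]),
"side":np.vstack(hs+[L((45,-145,93),(-45,-145,93)),L((-35,-100,55),(-35,130,55),120),L((31,-100,55),(31,40,55),60)])}
def cost(p,ns):
    return -sum(cv2.remap(np.minimum(G[n],150),proj(F[n],W(p,ED[n])).astype(np.float32)[:,None],None,cv2.INTER_LINEAR).mean() for n in ns)
for ns in(["top"],["side"],["top","side"]):
    b=min((minimize(cost,np.array([.617,.034,-.15])+d,args=(ns,),method="Nelder-Mead",options=dict(initial_simplex=np.array([.617,.034,-.15])+d+np.vstack([np.zeros(3),np.diag([.004,.004,.03])])) ) for d in np.random.default_rng(0).normal(size=(20,3))*[.004,.004,.015]),key=lambda r:r.fun); print("fixture",ns,b.x,b.fun)
p=b.x
x0=ray(t,(263,255),.095); 
# jar: top-disc circle edge fit in both views, plus sides
def jc(q,ns):
    tot=0
    for n in ns:
        c=cyl(q[0],q[1],.027,.095); pts=proj(F[n],c[1::2]); tot-=cv2.remap(np.minimum(G[n],120),pts.astype(np.float32)[:,None],None,cv2.INTER_LINEAR).mean()
    return tot
for ns in(["top"],["side"],["top","side"]):
    b=min((minimize(jc,x0[:2]+d,args=(ns,),method="Nelder-Mead",options=dict(initial_simplex=x0[:2]+d+np.array([[0,0],[.004,0],[0,.004]]))) for d in np.random.default_rng(1).normal(size=(20,2))*.005),key=lambda r:r.fun); print("jar",ns,b.x,b.fun)
def ov(n,x,y,w,h,k):
    a=cv2.resize(F[n]["color"][y:y+h,x:x+w],None,fx=k,fy=k,interpolation=cv2.INTER_CUBIC)
    for P,col in((W(p,ED[n]),(255,0,0)),(cyl(*b.x,.027,.095)[1::2],(0,0,255))):
        for u in (proj(F[n],P)-[x,y]+.5)*k-.5: cv2.circle(a,tuple(int(round(i)) for i in u),0,col,-1)
    return a
A=ov("top",230,150,170,125,2.6);B=ov("side",272,150,125,160,2.6);o=np.zeros((420,780,3),np.uint8);o[:A.shape[0],:A.shape[1]]=A;o[:B.shape[0],450:450+B.shape[1]]=B
cv2.imwrite("pics/ov.png",o[:,:,::-1])
E
python3 g.py
```

```text
carton (array([ 0.43653915,  0.26724928, -0.03632069]), np.float64(0.048193668528864086))
carton (array([ 0.43636782,  0.26706507, -0.02829677]), np.float64(0.10047467451536607))
small (array([ 0.63705472,  0.12519843, -0.14677705]), np.float64(0.08403875573686892))
small (array([ 0.63693891,  0.125391  , -0.1738501 ]), np.float64(0.1312371976400485))
fixture ['top'] [ 0.62146238  0.03770614 -0.15876425] -104.23355865478516
fixture ['side'] [ 0.61638181  0.03234991 -0.1450981 ] -110.71597290039062
fixture ['top', 'side'] [ 0.61645044  0.03352743 -0.14348463] -198.02587890625
jar ['top'] [0.43731275 0.10443461] -77.53797149658203
jar ['side'] [0.43730361 0.10633678] -96.96858978271484
jar ['top', 'side'] [0.43724645 0.10531115] -172.37518310546875
```

View pics/ov.png

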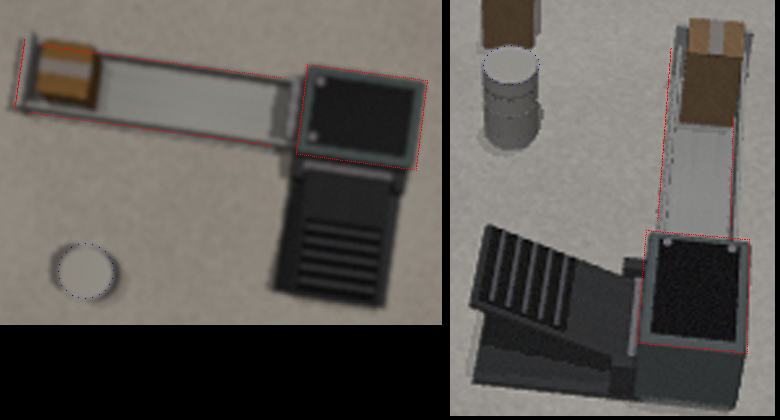

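```bash
cat > pr.py <<'E'
from h import *
import pickle
F=pickle.load(open("F.pkl","rb"))
p=(.6185,.034,-.15)
def W(p,q):
    c,n=np.cos(p[2]),np.sin(p[2]); q=np.atleast_2d(q)/1000
    return np.c_[p[0]+c*q[:,0]-n*q[:,1],p[1]+n*q[:,0]+c*q[:,1],q[:,2]]
xs=np.arange(-54,55,3)
print("x   ",*xs)
for n in F:
    g=F[n]["color"].astype(np.float32).mean(-1)
    for y0 in(-100,-60,-20,20):
        ys=np.linspace(y0-18,y0+18,25)
        v=[cv2.remap(g,proj(F[n],W(p,np.c_[np.full(25,x),ys,np.full(25,55)])).astype(np.float32)[:,None],None,cv2.INTER_LINEAR).mean() for x in xs]
        print(n,y0,*np.round(v).astype(int))
E
python3 pr.py
```

```text
x    -54 -51 -48 -45 -42 -39 -36 -33 -30 -27 -24 -21 -18 -15 -12 -9 -6 -3 0 3 6 9 12 15 18 21 24 27 30 33 36 39 42 45 48 51 54
top -100 130 131 129 119 105 86 75 100 123 129 128 128 129 128 126 126 127 126 126 126 127 128 128 128 129 124 104 72 65 98 124 133 134 133 132 133 133
top -60 129 129 127 119 107 91 75 94 121 132 133 133 132 132 131 131 132 131 131 130 131 131 132 132 132 127 108 75 63 91 119 129 131 131 132 132 132
top -20 130 130 129 121 108 94 76 90 118 130 131 132 132 131 130 130 130 130 130 130 129 129 129 129 129 125 110 80 63 87 117 129 131 131 130 129 130
top 20 132 132 129 121 107 93 76 87 115 126 126 127 127 126 125 125 126 126 126 126 126 125 124 124 125 123 111 82 62 83 114 128 131 131 130 129 130
side -100 144 143 144 145 141 135 118 118 120 123 131 132 129 131 132 131 130 131 131 131 130 130 131 131 132 132 132 123 86 101 128 140 143 142 145 147 147
side -60 144 144 146 146 146 143 124 121 123 128 135 136 135 136 136 135 135 136 135 135 135 135 135 135 135 135 135 128 91 89 131 143 146 147 146 145 145
side -20 145 147 148 147 145 145 127 118 125 120 132 132 132 133 133 131 131 132 133 132 132 132 132 130 131 132 132 130 99 89 127 143 145 146 147 146 144
side 20 146 147 147 147 146 146 127 116 128 116 110 99 100 100 101 99 98 98 99 99 100 99 99 97 97 98 101 102 103 74 130 138 147 146 146 146 145
```

```bash
cat > d.py <<'E'
import sys,numpy as np
from bench import arm
from scipy.spatial.transform import Rotation as R
def go(x,y,z,a):
    s=arm.read_state(); q=s["eef_rot"]; r=R.from_quat([q[1],q[2],q[3],q[0]])
    Y=np.array([np.cos(a),np.sin(a),0]); Z=np.array([0,0,-1.]); X=np.cross(Y,Z); T=R.from_matrix(np.c_[X,Y,Z])
    print("lin",np.round(r.inv().apply(np.array([x,y,z])-s["position"])/.2,3),"rot",np.round((r.inv()*T).as_rotvec()/(np.pi/2),3))
for a in sys.argv[1:]: go(*eval(a))
s=arm.read_state(); print(round(s["t"],2),s["position"].round(4),s["force"].round(1),round(s["gripper_width"],4),round(s["grip_force"],1))
E
python3 d.py "(.4364,.267,.35,-.03)" "(.4364,.267,.217,-.03)"
```

```text
lin [-1.658 -0.802  0.274] rot [-0.     0.     0.817]
lin [-1.658 -0.802  0.939] rot [-0.     0.     0.817]
1.4 [0.1713 0.5226 0.4047] [ 0.5 -0.4 -0.2] 0.0883 0.0
```

```bash
python3 -m handwheel '{"linear":[[-0.25,-0.12,0],[-0.5,-0.24,0],[-0.75,-0.36,0],[-1,-0.48,0],[-1,-0.6,0],[-1,-0.7,0],[-1,-0.8,0],[-1,-0.8,0]],"rot":[[0,0,0.11],[0,0,0.22],[0,0,0.33],[0,0,0.44],[0,0,0.55],[0,0,0.66],[0,0,0.77],[0,0,0.817]],"gripper":[1,1,1,1,1,1,1,1]}' 20; python3 d.py "(.4364,.267,.35,-.03)" "(.4364,.267,.217,-.03)"
```

```text
t: 2.4
position: [0.3112, 0.3074, 0.405]
eef_rot: [0.0, 0.719, 0.695, 0.0]
force: [0.1, 0.1, -0.8]
gripper_width: 0.0882
grip_force: 0.0
lin [-0.181  0.633  0.275] rot [ 0.    -0.    -0.002]
lin [-0.181  0.632  0.94 ] rot [ 0.    -0.    -0.002]
2.4 [0.3112 0.3074 0.405 ] [ 0.1  0.1 -0.8] 0.0882 0.0
```

```bash
python3 -m handwheel '{"linear":[[-0.09,0.3,0],[-0.18,0.58,0.05],[-0.18,0.633,0.15],[-0.18,0.633,0.35],[-0.18,0.633,0.6],[-0.18,0.633,0.8],[-0.18,0.633,0.94],[-0.18,0.633,0.94]],"rot":[[0,0,0],[0,0,0],[0,0,0],[0,0,0],[0,0,0],[0,0,0],[0,0,0],[0,0,0]],"gripper":[1,1,1,1,1,1,1,1]}' 20; python3 d.py "(.4364,.267,.217,-.03)"
```

```text
t: 3.4
position: [0.4369, 0.2685, 0.2155]
eef_rot: [-0.001, 0.717, 0.697, -0.002]
force: [0.5, 0.3, 0.4]
gripper_width: 0.0884
grip_force: 0.0
lin [-0.008 -0.002 -0.008] rot [-0.002  0.001  0.   ]
3.4 [0.4369 0.2685 0.2155] [0.5 0.3 0.4] 0.0884 0.0
```

```bash
python3 -m handwheel '{"linear":[[0,0,0],[0,0,0],[0,0,0],[0,0,0],[0,0,0],[0,0,0],[0,0,-0.1],[0,0,-0.25]],"rot":[[0,0,0],[0,0,0],[0,0,0],[0,0,0],[0,0,0],[0,0,0],[0,0,0],[0,0,0]],"gripper":[-1,-1,-1,-1,-1,-1,-1,-1]}' 15; python3 d.py "(.6213,.0498,.37,-.156)" "(.6213,.0498,.229,-.156)"
```

```text
t: 4.4
position: [0.4369, 0.2685, 0.2666]
eef_rot: [-0.001, 0.717, 0.697, -0.001]
force: [-0.1, -0.2, -1.7]
gripper_width: 0.0538
grip_force: 15.0
lin [-1.066  0.953 -0.518] rot [-0.001  0.001  0.081]
lin [-1.066  0.954  0.187] rot [-0.001  0.001  0.081]
4.4 [0.4369 0.2685 0.2666] [-0.1 -0.2 -1.7] 0.0538 15.0
```

```bash
python3 -m handwheel '{"linear":[[0,0,-0.25],[-0.12,0.11,-0.5],[-0.3,0.27,-0.52],[-0.48,0.43,-0.52],[-0.66,0.59,-0.52],[-0.84,0.75,-0.52],[-0.96,0.88,-0.52],[-1,0.954,-0.52]],"rot":[[0,0,0],[0,0,0.01],[0,0,0.03],[0,0,0.05],[0,0,0.07],[0,0,0.081],[0,0,0.081],[0,0,0.081]],"gripper":[-1,-1,-1,-1,-1,-1,-1,-1]}'; python3 d.py "(.6213,.0498,.3,-.156)"
```

```text
t: 5.4
position: [0.6229, 0.0613, 0.3698]
eef_rot: [-0.0, 0.761, 0.649, -0.0]
force: [-0.7, 0.8, -2.3]
gripper_width: 0.0538
grip_force: 15.0
lin [-0.058  0.001  0.349] rot [-0.001  0.    -0.002]
5.4 [0.6229 0.0613 0.3698] [-0.7  0.8 -2.3] 0.0538 15.0
```

```bash
python3 -m handwheel '{"linear":[[-0.03,0,0.1],[-0.06,0,0.25],[-0.06,0,0.35],[-0.06,0,0.35],[-0.06,0,0.35]],"rot":[[0,0,0],[0,0,0],[0,0,0],[0,0,0],[0,0,0]],"gripper":[-1,-1,-1,-1,-1]}'
cat > look2.py <<'E'
import sys
from h import *
from bench import arm
st=arm.read_state(); print(st["position"].round(4),st["force"].round(1))
t,s=arm.grab_frame("top"),arm.grab_frame("side")
A=cv2.resize(t["color"][150:270,230:400],None,fx=2.3,fy=2.3,interpolation=cv2.INTER_CUBIC)
B=cv2.resize(s["color"][120:310,280:420],None,fx=2.8,fy=2.8,interpolation=cv2.INTER_CUBIC)
o=np.zeros((540,790,3),np.uint8);o[:A.shape[0],:A.shape[1]]=A;o[:B.shape[0],395:395+B.shape[1]]=B[:, :395]
cv2.imwrite(sys.argv[1],o[:,:,::-1])
E
python3 look2.py pics/h1.png
```

```text
t: 6.02
position: [0.6202, 0.0513, 0.3015]
eef_rot: [0.0, 0.76, 0.65, 0.0]
force: [0.4, 0.6, -2.6]
gripper_width: 0.0542
grip_force: 15.0
[0.6202 0.0513 0.3015] [ 0.4  0.6 -2.6]
```

View pics/h1.png

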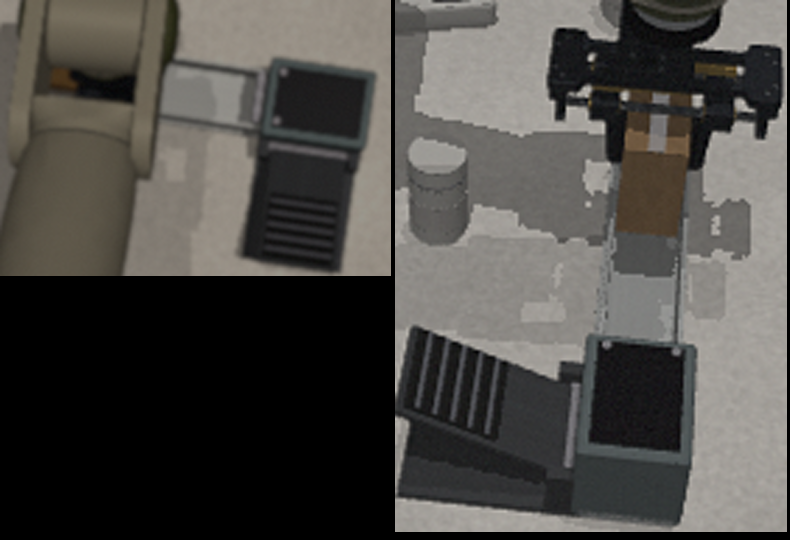

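The carton is held level above the trough, with its lower front edge at (617–685, ~234) in the side crop. I'll check the camera against the kinematics before lowering it.

Run:
```python
from h import *
from bench import arm
s=arm.grab_frame("side"); q=arm.read_state()["position"]; bz=q[2]-.2155
g=s["color"].astype(float)
a=-.156
W=lambda lx,ly,z:np.array([q[0]+np.cos(a)*lx-np.sin(a)*ly,q[1]+np.sin(a)*lx+np.cos(a)*ly,z])
for z in(.02,.04,.06):
    L,R_=proj(s,W(-.027,-.04,bz+z))[0],proj(s,W(.027,-.04,bz+z))[0]
    row=int(round((L[1]+R_[1])/2)); r=g[row]; m=(r[:,0]-r[:,2])/r[:,0]
    print(row,"pred",L.round(1),R_.round(1),"rb",[(i,round(m[i],2)) for i in list(range(int(L[0])-4,int(L[0])+5))+list(range(int(R_[0])-4,int(R_[0])+5))])
# trough walls at rows nearer, in arm-frame vs predicted wall edges
p=(.6188,.034,-.156)
V=lambda lx,ly,z:np.array([p[0]+np.cos(p[2])*lx-np.sin(p[2])*ly,p[1]+np.sin(p[2])*lx+np.cos(p[2])*ly,z])
for ly in(-.1,-.08,-.06):
    print(ly,[proj(s,V(x,ly,.055))[0].round(1).tolist() for x in(-.035,-.031,.031,.035)])
    u=proj(s,V(0,ly,.055))[0]; r=g[int(round(u[1]))].mean(-1); print([(i,int(r[i])) for i in range(int(u[0])-18,int(u[0])+19)])
```

```text
197 pred [358.3 196. ] [380.8 198.1] rb [(354, np.float64(0.05)), (355, np.float64(0.04)), (356, np.float64(0.01)), (357, np.float64(0.0)), (358, np.float64(-0.01)), (359, np.float64(0.36)), (360, np.float64(0.41)), (361, np.float64(0.43)), (362, np.float64(0.4)), (376, np.float64(0.4)), (377, np.float64(0.42)), (378, np.float64(0.38)), (379, np.float64(0.42)), (380, np.float64(0.42)), (381, np.float64(0.32)), (382, np.float64(0.02)), (383, np.float64(0.0)), (384, np.float64(-0.01))]
191 pred [359.  190.1] [381.7 192.3] rb [(354, np.float64(0.05)), (355, np.float64(0.04)), (356, np.float64(0.0)), (357, np.float64(0.01)), (358, np.float64(-0.01)), (359, np.float64(0.13)), (360, np.float64(0.39)), (361, np.float64(0.41)), (362, np.float64(0.39)), (377, np.float64(0.41)), (378, np.float64(0.4)), (379, np.float64(0.41)), (380, np.float64(0.41)), (381, np.float64(0.41)), (382, np.float64(0.35)), (383, np.float64(-0.01)), (384, np.float64(-0.02)), (385, np.float64(0.04))]
185 pred [359.6 184.1] [382.6 186.3] rb [(355, np.float64(0.05)), (356, np.float64(0.02)), (357, np.float64(0.01)), (35
[... 1211 characters left out ...]
, 127), (371, 129), (372, 128), (373, 129), (374, 128), (375, 146), (376, 147), (377, 147), (378, 148), (379, 133), (380, 68), (381, 119), (382, 141), (383, 139), (384, 136), (385, 138)]
-0.06 [[353.1, 221.4], [354.7, 221.5], [380.3, 224.0], [381.9, 224.2]]
[(349, 137), (350, 140), (351, 142), (352, 107), (353, 128), (354, 125), (355, 123), (356, 126), (357, 128), (358, 130), (359, 128), (360, 129), (361, 130), (362, 130), (363, 129), (364, 128), (365, 128), (366, 128), (367, 129), (368, 129), (369, 128), (370, 129), (371, 130), (372, 129), (373, 129), (374, 128), (375, 129), (376, 128), (377, 130), (378, 126), (379, 130), (380, 97), (381, 80), (382, 136), (383, 138), (384, 157), (385, 160)]
```

```bash
python3 -m handwheel '{"linear":[[0,0,0.06],[0,0,0.12],[0,0,0.16],[0,0,0.2],[0,0,0.22],[0,0,0.22]],"rot":[[0,0,0],[0,0,0],[0,0,0],[0,0,0],[0,0,0],[0,0,0]],"gripper":[-1,-1,-1,-1,-1,-1]}'; python3 d.py "(.62,.0513,.2265,-.156)"
```

```text
t: 6.92
position: [0.62, 0.0512, 0.2565]
eef_rot: [-0.0, 0.76, 0.65, -0.0]
force: [-0.5, 0.7, -3.2]
gripper_width: 0.0539
grip_force: 15.0
lin [ 0.001 -0.     0.15 ] rot [-0.  0. -0.]
6.92 [0.62   0.0512 0.2565] [-0.5  0.7 -3.2] 0.0539 15.0
```

```bash
python3 -m handwheel '{"linear":[[0,0,0.06],[0,0,0.11],[0,0,0.13],[0,0,0.142],[0,0,0.148],[0,0,0.152],[0,0,0.152]],"rot":[[0,0,0],[0,0,0],[0,0,0],[0,0,0],[0,0,0],[0,0,0],[0,0,0]],"gripper":[-1,-1,-1,-1,-1,-1,-1]}'; python3 d.py "(.62,.0513,.2265,-.156)"
```

```text
t: 7.8
position: [0.6199, 0.0512, 0.2273]
eef_rot: [0.0, 0.76, 0.65, 0.0]
force: [-4.7, -0.1, 4.8]
gripper_width: 0.0539
grip_force: 15.0
lin [0.    0.001 0.004] rot [ 0.  0. -0.]
7.8 [0.6199 0.0512 0.2273] [-4.7 -0.1  4.8] 0.0539 15.0
```

```bash
python3 -m handwheel '{"linear":[[0,0,-0.015],[0,0,-0.015]],"rot":[[0,0,0],[0,0,0]],"gripper":[-1,-1]}'|grep -E "pos|force"; python3 -m handwheel '{"linear":[[0,-0.008,0],[0,-0.008,0.01],[0,-0.008,0.012]],"rot":[[0,0,0],[0,0,0],[0,0,0]],"gripper":[-1,-1,-1]}'|grep -E "pos|force"
```

```text
position: [0.6201, 0.0512, 0.2294]
force: [0.1, 0.0, -3.2]
grip_force: 15.0
position: [0.619, 0.0513, 0.2274]
force: [5.2, -1.3, 0.4]
grip_force: 15.0
```

```bash
python3 -m handwheel '{"linear":[[0,0,0],[0,0,0],[0,0,0],[0,0,-0.1],[0,0,-0.3],[0,0,-0.6],[0,0,-0.75]],"rot":[[0,0,0],[0,0,0],[0,0,0],[0,0,0],[0,0,0],[0,0,0],[0,0,0]],"gripper":[0.4,1,1,1,1,1,1]}'|grep -E "pos|force|width"; python3 d.py "(.4372,.1053,.37,-.156)" "(.4372,.1053,.217,-.156)"
```

```text
position: [0.6182, 0.0516, 0.3803]
force: [-0.4, -0.1, -0.6]
gripper_width: 0.088
grip_force: 0.0
lin [ 0.124 -0.936  0.048] rot [ 0.002 -0.    -0.   ]
lin [ 0.124 -0.939  0.813] rot [ 0.002 -0.    -0.   ]
9.3 [0.6182 0.0516 0.3803] [-0.4 -0.1 -0.6] 0.088 0.0
```

```bash
python3 -m handwheel '{"linear":[[0.03,-0.24,0],[0.06,-0.5,0],[0.1,-0.76,0],[0.124,-0.93,0.05],[0.124,-0.939,0.25],[0.124,-0.939,0.5],[0.124,-0.939,0.75],[0.124,-0.939,0.82]],"rot":[[0,0,0],[0,0,0],[0,0,0],[0,0,0],[0,0,0],[0,0,0],[0,0,0],[0,0,0]],"gripper":[1,1,1,1,1,1,1,1]}'|grep -E "pos|force"; python3 -m handwheel '{"linear":[[0,0,0],[0,0,0],[0,0,0],[0,0,0],[0,0,0],[0,0,0],[0,0,-0.1],[0,0,-0.25]],"rot":[[0,0,0],[0,0,0],[0,0,0],[0,0,0],[0,0,0],[0,0,0],[0,0,0],[0,0,0]],"gripper":[-1,-1,-1,-1,-1,-1,-1,-1]}' 15;  python3 d.py "(.6075,-.033,.37,-.156)"
```

```text
position: [0.4361, 0.1052, 0.2107]
force: [0.4, 0.6, -0.4]
grip_force: 0.0
t: 11.3
position: [0.4366, 0.1052, 0.2632]
eef_rot: [-0.001, 0.76, 0.65, -0.001]
force: [0.1, 0.5, -0.9]
gripper_width: 0.0538
grip_force: 15.0
lin [-0.549  0.951 -0.535] rot [-0.001  0.    -0.   ]
11.3 [0.4366 0.1052 0.2632] [ 0.1  0.5 -0.9] 0.0538 15.0
```

```bash
python3 -m handwheel '{"linear":[[0,0,-0.25],[-0.03,0.05,-0.45],[-0.12,0.2,-0.53],[-0.26,0.45,-0.53],[-0.4,0.7,-0.53],[-0.5,0.88,-0.53],[-0.549,0.951,-0.4],[-0.549,0.951,-0.2]],"rot":[[0,0,0],[0,0,0],[0,0,0],[0,0,0],[0,0,0],[0,0,0],[0,0,0],[0,0,0]],"gripper":[-1,-1,-1,-1,-1,-1,-1,-1]}'|grep -E "pos|force";python3 look2.py pics/h2.png;  python3 d.py "(.6075,-.033,.227,-.156)"
```

```text
position: [0.6083, -0.034, 0.3025]
force: [0.2, 0.2, -2.5]
grip_force: 15.0
[ 0.6083 -0.034   0.3025] [ 0.2  0.2 -2.5]
lin [0.    0.006 0.36 ] rot [-0.005 -0.    -0.001]
12.4 [ 0.607  -0.033   0.2989] [-0.3  0.5 -0.8] 0.0538 15.0
```

View pics/h2.png

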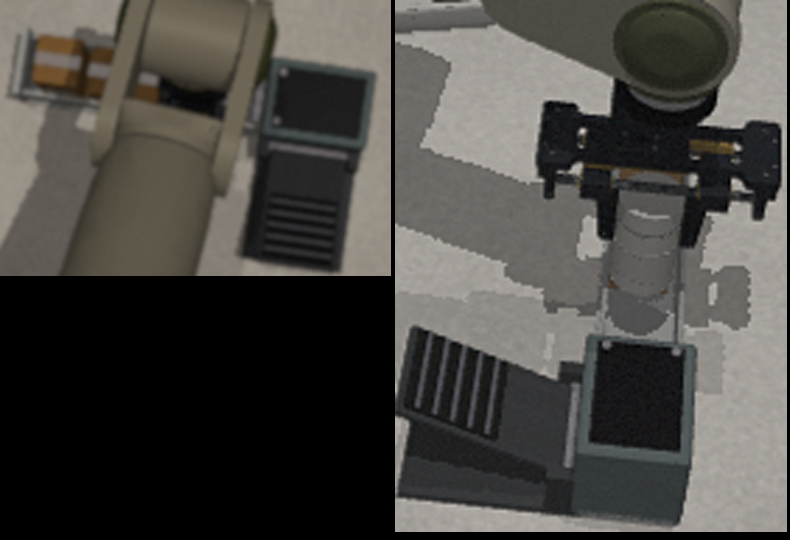

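The large carton now stands in the trough beside the small one (top crop, about (120,75)), and the jar hangs above the trough with its base at (640,290) in the side crop. Lowering the jar now.

```bash
python3 -m handwheel '{"linear":[[0,0,0.08],[0,0,0.16],[0,0,0.22],[0,0,0.28],[0,0,0.32],[0,0,0.34],[0,0,0.35]],"rot":[[0,0,0],[0,0,0],[0,0,0],[0,0,0],[0,0,0],[0,0,0],[0,0,0]],"gripper":[-1,-1,-1,-1,-1,-1,-1]}'|grep -E "pos|force"; python3 d.py
```

```text
position: [0.6076, -0.0329, 0.2329]
force: [-0.9, 0.2, -1.8]
grip_force: 15.0
13.28 [ 0.6076 -0.0329  0.2329] [-0.9  0.2 -1.8] 0.0534 15.0
```

```bash
python3 -m handwheel '{"linear":[[0,0,0.015],[0,0,0.03],[0,0,0.034],[0,0,0.038],[0,0,0.038]],"rot":[[0,0,0],[0,0,0],[0,0,0],[0,0,0],[0,0,0]],"gripper":[-1,-1,-1,-1,-1]}'|grep -E "pos|force"; python3 d.py
```

```text
position: [0.6075, -0.0329, 0.2254]
force: [-0.3, 0.2, -1.1]
grip_force: 15.0
13.9 [ 0.6075 -0.0329  0.2254] [-0.3  0.2 -1.1] 0.0538 15.0
```

```bash
python3 -m handwheel '{"linear":[[0,0,0.004],[0,0,0.007],[0,0,0.009],[0,0,0.009]],"rot":[[0,0,0],[0,0,0],[0,0,0],[0,0,0]],"gripper":[-1,-1,-1,-1]}'|grep -E "pos|force"; python3 d.py
```

```text
position: [0.6075, -0.0329, 0.2237]
force: [-0.9, 1.4, 0.2]
grip_force: 15.0
14.4 [ 0.6075 -0.0329  0.2237] [-0.9  1.4  0.2] 0.0537 15.0
```

```bash
python3 -m handwheel '{"linear":[[0,0,0],[0,0,0],[0,0,0],[0,0,-0.1],[0,0,-0.3],[0,0,-0.6],[0,0,-0.7],[0,0,-0.7]],"rot":[[0,0,0],[0,0,0],[0,0,0],[0,0,0],[0,0,0],[0,0,0],[0,0,0],[0,0,0]],"gripper":[0.4,1,1,1,1,1,1,1]}'|grep -E "pos|force|width"; python3 d.py "(.428,-.144,.3,-.156)"
```

```text
position: [0.6074, -0.0328, 0.3649]
force: [-0.1, -1.3, -0.4]
gripper_width: 0.0883
grip_force: 0.0
lin [-0.689 -0.801  0.322] rot [ 0.002  0.    -0.   ]
15.4 [ 0.6074 -0.0328  0.3649] [-0.1 -1.3 -0.4] 0.0883 0.0
```

```bash
python3 -m handwheel '{"linear":[[-0.15,-0.2,0],[-0.32,-0.4,0],[-0.5,-0.6,0],[-0.66,-0.78,0.05],[-0.69,-0.8,0.2],[-0.69,-0.8,0.32],[-0.69,-0.8,0.32],[-0.69,-0.8,0.32]],"rot":[[0,0,0],[0,0,0],[0,0,0],[0,0,0],[0,0,0],[0,0,0],[0,0,0],[0,0,0]],"gripper":[-1,-1,-1,-1,-1,-1,-1,-1]}' 15|grep -E "pos|force|width"; python3 look2.py pics/h3.png; python3 d.py "(.428,-.144,.265,-.156)" "(.4186,-.1423,.2084,-.156)"
```

```text
position: [0.4282, -0.1442, 0.2997]
force: [-0.2, -0.5, -0.3]
gripper_width: 0.0103
grip_force: 0.0
[ 0.4282 -0.1442  0.2997] [-0.2 -0.5 -0.3]
lin [ 0.001 -0.001  0.176] rot [ 0.001  0.    -0.   ]
lin [ 0.002 -0.049  0.459] rot [ 0.001  0.    -0.   ]
16.5 [ 0.4282 -0.1442  0.3001] [-0.4 -0.  -0.6] 0.0024 0.0
```

View pics/h3.png

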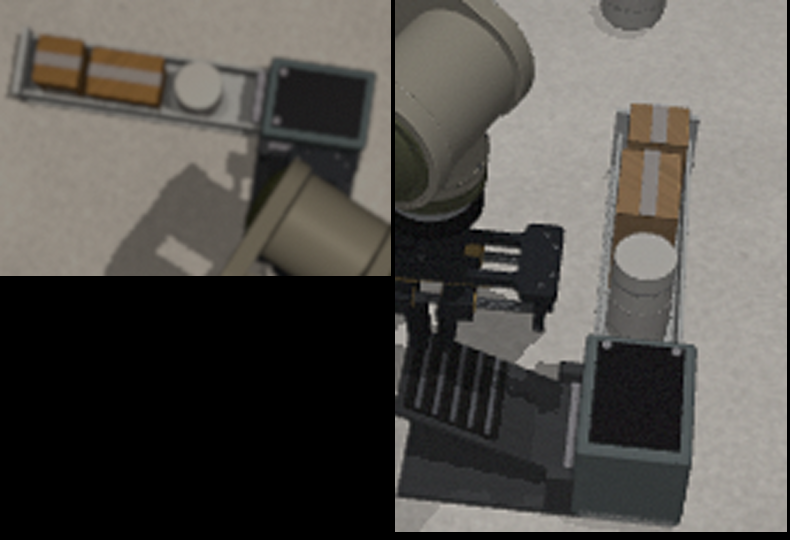

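All three items stand upright in the trough: small carton, large carton, then jar in front of the pusher. The closed fingers are over the tread, so I'll press slowly.

```bash
python3 -m handwheel '{"linear":[[0,0,0.08],[0,0,0.15],[0,-0.001,0.18],[0,-0.003,0.2],[0,-0.006,0.22],[0,-0.01,0.24],[0,-0.014,0.26],[0,-0.018,0.28]],"rot":[[0,0,0],[0,0,0],[0,0,0],[0,0,0],[0,0,0],[0,0,0],[0,0,0],[0,0,0]],"gripper":[-1,-1,-1,-1,-1,-1,-1,-1]}' 15|grep -E "pos|force"; python3 d.py "(.4186,-.1423,.2084,-.156)"
```

```text
position: [0.4243, -0.1437, 0.2434]
force: [-1.8, -0.4, 3.4]
grip_force: 1.3
lin [ 0.002 -0.029  0.175] rot [-0.  0. -0.]
17.5 [ 0.4243 -0.1437  0.2434] [-1.8 -0.4  3.4] 0.0006 1.3
```

```bash
python3 -m handwheel '{"linear":[[0,-0.004,0.02],[0,-0.008,0.04],[0,-0.012,0.06],[0,-0.016,0.08],[0,-0.02,0.1],[0,-0.024,0.12],[0,-0.027,0.135],[0,-0.03,0.15]],"rot":[[0,0,0],[0,0,0],[0,0,0],[0,0,0],[0,0,0],[0,0,0],[0,0,0],[0,0,0]],"gripper":[-1,-1,-1,-1,-1,-1,-1,-1]}'|grep -E "pos|force"; python3 d.py "(.4186,-.1423,.2084,-.156)"
```

```text
position: [0.4184, -0.1427, 0.2137]
force: [-2.2, 1.0, 10.2]
grip_force: 4.9
lin [0.002 0.001 0.026] rot [ 0.  0. -0.]
18.5 [ 0.4184 -0.1427  0.2137] [-2.2  1.  10.2] 0.0005 4.9
```

```bash
python3 -m handwheel '{"linear":[[0,0,0.008],[0,0,0.016],[0,0,0.024],[0,0,0.032],[0,0,0.032],[0,0,0.032]],"rot":[[0,0,0],[0,0,0],[0,0,0],[0,0,0],[0,0,0],[0,0,0]],"gripper":[-1,-1,-1,-1,-1,-1]}'|grep -E "pos|force"; python3 d.py; python3 look2.py pics/h4.png
```

```text
position: [0.418, -0.1425, 0.2086]
force: [-9.4, 2.9, 32.1]
grip_force: 15.6
19.25 [ 0.418  -0.1425  0.2086] [-9.4  2.9 32.1] 0.0005 15.6
[ 0.418  -0.1425  0.2086] [-9.4  2.9 32.1]
```

View pics/h4.png

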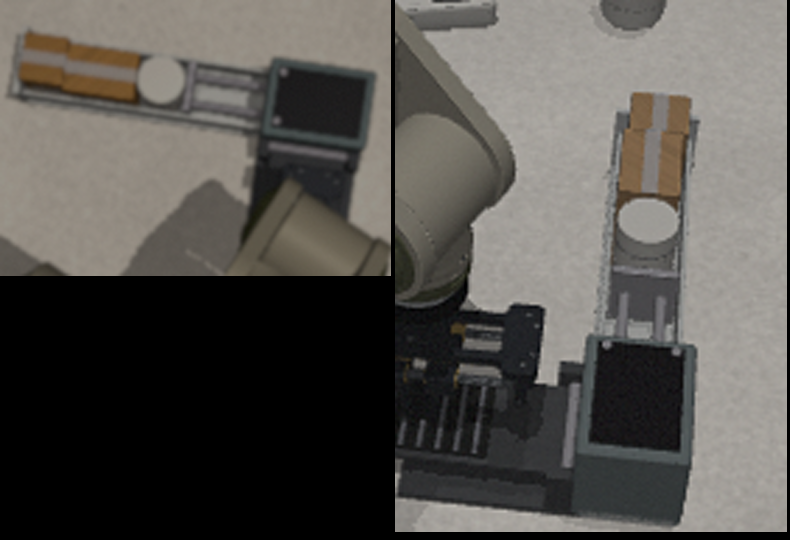

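The treadle is level and the pusher is fully forward. The three items form one tight, upright row against the end plate, and the force step to 32 N shows the stop was reached. Letting it up slowly.

```bash
python3 -m handwheel '{"linear":[[0,0.005,-0.03],[0,0.01,-0.06],[0,0.015,-0.09],[0,0.02,-0.12],[0,0.025,-0.15],[0,0.03,-0.18],[0,0.035,-0.22],[0,0.04,-0.26]],"rot":[[0,0,0],[0,0,0],[0,0,0],[0,0,0],[0,0,0],[0,0,0],[0,0,0],[0,0,0]],"gripper":[-1,-1,-1,-1,-1,-1,-1,-1]}'|grep -E "pos|force"; python3 -m handwheel '{"linear":[[0,0,-0.05],[0,0,-0.15],[0,0,-0.35],[0,0,-0.6],[0,0,-0.7],[0,0,-0.7],[0,0,-0.7],[0,0,-0.7]],"rot":[[0,0,0],[0,0,0],[0,0,0],[0,0,0],[0,0,0],[0,0,0],[0,0,0],[0,0,0]],"gripper":[-1,-1,-1,-1,-1,-1,-1,-1]}'|grep -E "pos|force"; python3 look2.py pics/h5.png
```

```text
position: [0.4264, -0.144, 0.2596]
force: [0.7, 0.5, 0.3]
grip_force: 0.4
position: [0.4263, -0.144, 0.3981]
force: [-0.7, -0.9, -0.3]
grip_force: 0.0
[ 0.4263 -0.144   0.3981] [-0.7 -0.9 -0.3]
```

View pics/h5.png

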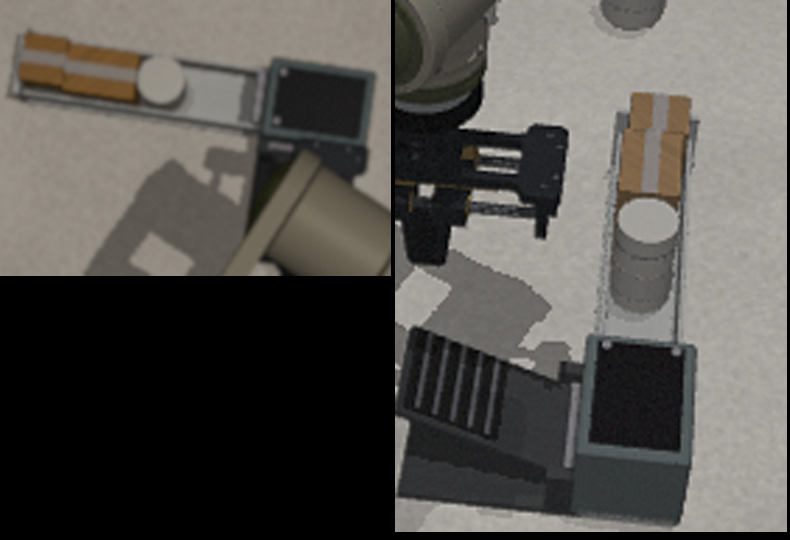

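The row stayed tight and upright, the treadle and pusher are back at rest, and the arm is clear. Handing in.

```bash
python3 -c "
from bench import arm
print(arm.close_job())"
```

```text
the job is handed in; nothing more can be done
None
```

The job is done and handed in: the large carton and jar stand upright in the trough, the treadle was pressed to its stop to close the three items into one tight row against the end plate, and treadle and pusher are back at rest with the arm clear, after about 21 s of the 72 s allowed.

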